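# Set the clearance of the die clamp

## Robot

A 7-joint arm with a two-finger parallel gripper is mounted at the origin on a cart in front of the work surface, level with it; the furniture and walls round the work are solid. World frame = base frame: x ahead of the robot, y to its left, z up, the work surface at z = 0. Lengths are in m, angles in rad, forces in N, time in s.
With the tool pointing down it reaches from about 0.35 to 0.9 m from the base axis. Payload 19.9 kg.
Tool frame: the origin (TCP) lies between the finger pads; the fingertips stand 8 mm ahead of it and the grasp point (between the pads) lies 11 mm behind it; z points along the fingers, y is the line along which they close (so a half turn about z gives the same grasp; the last joint's range is limited). The gripper opens to 85 mm and grips with 20 to 120 N. Pads are 22 mm wide; open, the fingers measure 114 mm over their backs; the gripper's body (76 mm by 85 mm) begins 54 mm behind the grasp point. The pads swing forward as they close: fully open they stand 13 mm farther back than shut.
Start: joints at [1.099, 0.417, -0.01, 1.614, 0.005, 1.111, -0.053], TCP at [0.26, -0.568, 0.239] pointing down, gripper open.
Joint ranges: [-2.81, 2.81], [-0.39, 2.02], [-1.27, 1.25], [0.06, 2.57], [-1.19, 4.33], [0.19, 2], [-2.82, 2.82]. Speed limits (rad/s): [1.89, 1.89, 2.39, 2.39, 3.01, 3.01, 3.01].

## Interface

Orientations are given as [roll, pitch, yaw] about the fixed x, y, z axes, in that order (R = Rz(yaw) Ry(pitch) Rx(roll)).
In Python, from cell import ctrl gives the robot as it stands.
- The arm moves only by the tool apply_moves, never from a script. Its argument "rows" is a list of rows, each an object with "offset": the shift along the tool's x, y, z in units of 40 mm (1.0 is 40 mm), a list of three; "rot": the turn, a rotation vector about the tool's x, y, z in units of 5 degrees (1.0 is 5 degrees), a list of three. A call has 1 to 20 rows; each row shifts and turns the commanded pose from where the row before left it, along the tool's axes as they then stand; what a row does not reach is not made up. A row lasts 1/10 s, in which the tool goes at most 50 mm and 8.59 degrees, less where a joint would pass 70% of its speed; a pose out of reach is approached as far as the arm can. A call is refused whole if a number of a shift passes 1 or a number of a turn 1, either way. A call with a gripper value outside its range is refused whole. "claw" is the finger opening in mm, from 0 to 85.4, set as the call begins (left out, the last holds). The fingers move at their own pace and stop on an object; "squeeze" is the grip in N (left out, the last holds). Time passes only in rows, so rows that do not move let the fingers close. It gives the time, the measured TCP pose, the force, the opening and the grip force at its end, in the units of the state.
- ctrl.state(): the state, without advancing time (a new reading comes with each control period).
- ctrl.read_camera(name): name is "scene" or "top" or "wrist"; returns a dict with "color" (384x512x3 uint8, red, green, blue), "fx", "fy", "cx", "cy" (pixels), "distortion" ([k1, k2, p1, p2, k3] as OpenCV has them; the pictures are not rectified), "extrinsics" (4x4, takes a point from camera to world coordinates). Camera axes: x right, y up, looking along -z (the intrinsics and any distortion apply to the point x, -y, -z); pixel columns grow to the right and rows downward; lengths in m; the calibration is good to about 2 mm. A picture is of the moment at which its call begins. There is no depth.
- ctrl.finish_job(): hands the job in; it is judged then, once.
The state is a dict: "clock": time; "joints": joint angles; "joint_velocities": joint speeds; "joint_torque": joint torques, N m; "ee_pos": TCP position; "tcp_rot": TCP orientation; "wrist_force": force on the tool from outside, world axes, zero at the start; "wrist_torque": the same for the moment, N m; "gripper_width": finger opening in m; "finger_force": force on a finger pad.
Only numpy, scipy, OpenCV 4.12 (cv2) and the standard library are available. Lean on these libraries where they do the work, as an engineer would, in place of code of your own. Each camera call takes 0.05 s, during which the arm holds its last target. There are 200 camera calls.

## Task

Swing the blue clamp arm over the pellet die until the arm meets its stop, then screw the black thumbscrew down (clockwise) until it seats firmly on the die. Then back it off a quarter turn and keep it there: finish while still gripping the thumbscrew knob, with the arm over the die, so that the lock nut could be set. Leave the die plunger and the two vials beside the clamp where they stand.

Things in the scene. Friction and masses are not known exactly. Their poses are not given: they have to be found in the camera images.
- screw_knob: black ribbed round thumbscrew knob, 36 mm in diameter, 24 mm high, axis upright; origin at its centre, about 115 mm above the desk; z up, yellow stripe on top along its -x. Carried on the blue arm, 85 mm from the pivot. Its lower edge is 20 mm above the arm's top, a 17 mm wide brass lock nut between; nothing beside or above it. Grasp from above across any diameter.
- thumbscrew (a joint): turn of the screw relative to the arm, rad: 0 = seated (hard stop), negative = backed off; clockwise from above raises it. A quarter turn back from seated reads -1.57. Starts 1.0 to 2.8 short of seated, can be undone to -6. Sinks 4 mm a turn; light friction (0.06 N m); stays where left.
- clamp_arm (a joint): swing of the blue arm about its upright pivot, rad: 0 = over the die, against its stop; grows counter-clockwise from above (away to the robot's right). Starts 0.6 to 1.2 open, stays where left; about 4 N sideways at the knob moves it. The arm follows a gripped knob along its arc.
- pivot_axis (a point): point on the blue arm's pivot axis, at the height of the arm's top face, 84 mm above the desk. The arm is a bar 26 mm wide, 14 mm thick; a pin cap rises 6 mm above its top at the pivot.
- die_top (a point): middle of the top of the fixed steel pellet die in the clamp, 58 mm above the desk, 85 mm from the pivot axis. With the arm home the thumbscrew's axis passes through this point. The fixed clamp base is a plate 190 by 100 mm, 12 mm thick.
- plunger_center (a point): centre of a loose steel die plunger, 26 mm in diameter and 48 mm high, standing left of the clamp; to be left alone
- vial_white_center (a point): centre of a loose glass vial with white cap, 28 mm in diameter and 58 mm high, standing right of the clamp; to be left alone
- vial_black_center (a point): centre of a loose glass vial with black cap, 28 mm in diameter and 58 mm high, standing right of the clamp; to be left alone

How it is judged:
By the outcome, as a careful person would: the job done as asked, in the order asked, and still so for the second after the job is handed in, while the arm keeps its last pose, push and grip.
It also fails if it takes over 42 s, if anything falls off the work surface, if the arm or the gripper's body presses on something with over 40 N, if the wrist force passes 120 N, or if a joint passes its speed limit or range.

## Working session

There is one attempt and no reset: what is moved stays moved. The work goes in short steps, Python scripts to look and compute and a tool call to move; the robot and the scene stay as the last step left them, time stands still between calls to the robot, and variables do not carry over. Pictures are saved under pics/ and viewed, at most 10 in all, crops included, and the job is handed in when it is done.

Besides the shell and the picture viewer there is one more tool, called after "Emit:" as name(argument=value, ...), one argument or row to a line, values as JSON. apply_moves: Moves the arm, as the interface text tells. Its arguments: {"type":"object","properties":{"rows":{"type":"array"},"claw":{"type":"number"},"squeeze":{"type":"number"}},"required":["rows"]}

```bash
ls; mkdir -p pics; python3 - <<'E'
from cell import ctrl
import cv2,numpy as np
ims=[]
for n in ("scene","top"):
    d=ctrl.read_camera(n); cv2.imwrite(f"pics/{n}0.png",d["color"][:,:,::-1]); print(n,d["fx"],d["cx"],d["cy"],d["distortion"],np.round(d["extrinsics"],3).tolist())
s=ctrl.state(); print({k:np.round(v,3).tolist() for k,v in s.items()})
E
```

```text
pics
scene 456.1153958826839 252.79418099375812 193.31571059437803 [0.02070387 0.         0.         0.         0.        ] [[-0.863, 0.386, -0.325, 0.164], [-0.504, -0.676, 0.537, 0.456], [-0.013, 0.628, 0.778, 0.865], [0.0, 0.0, 0.0, 1.0]]
top 366.2157442327215 254.1809223408333 194.81826119976714 [-0.03909826  0.          0.          0.          0.        ] [[-0.024, 0.993, -0.119, 0.399], [-1.0, -0.023, 0.01, -0.071], [0.007, 0.12, 0.993, 0.944], [0.0, 0.0, 0.0, 1.0]]
{'clock': 0.1, 'joints': [1.099, 0.418, -0.01, 1.614, 0.005, 1.111, -0.053], 'joint_velocities': [-0.001, -0.001, 0.001, -0.001, -0.002, -0.0, -0.001], 'joint_torque': [0.001, -86.583, 0.68, -43.564, 0.019, 0.005, 0.0], 'ee_pos': [0.26, -0.568, 0.239], 'tcp_rot': [-3.14, 0.0, 0.43], 'wrist_force': [0.392, -0.215, -0.169], 'wrist_torque': [0.021, 0.02, -0.008], 'finger_force': 0.0, 'gripper_width': 0.085}
```

View pics/top0.png

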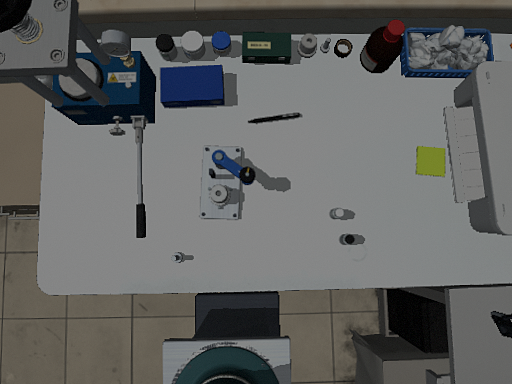

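View pics/scene0.png

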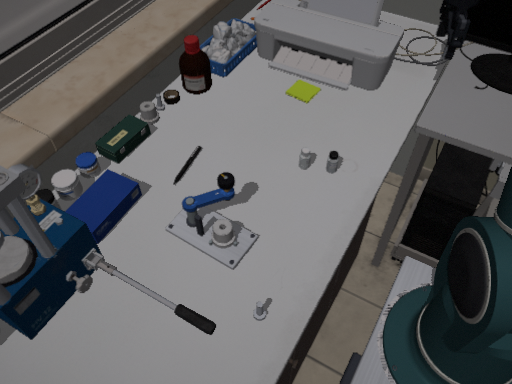

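The top view shows the clamp plate at about (221,182): pivot at (218,156), black knob with yellow stripe at (247,175) and die at (219,194). The vials are at (338,213) and (349,239), and the plunger is at (179,257). The scene view shows the knob at (226,181).

```bash
cat > h.py <<'E'
import cv2,numpy as np
def ray(d,u,v):
    K=np.array([[d["fx"],0,d["cx"]],[0,d["fy"],d["cy"]],[0,0,1]])
    p=cv2.undistortPoints(np.array([[[u,v]]],float),K,np.array(d["distortion"]))[0,0]
    E=np.array(d["extrinsics"]); return E[:3,3],E[:3,:3]@np.array([p[0],-p[1],-1])
def onz(d,u,v,z):
    o,r=ray(d,u,v); return o+r*(z-o[2])/r[2]
def tri(a,b):
    (o,r),(q,s)=a,b; t=np.linalg.lstsq(np.c_[r,-s],q-o,rcond=None)[0]
    return (o+r*t[0]+q+s*t[1])/2, np.linalg.norm(o+r*t[0]-q-s*t[1])
def blobs(m):
    n,l,s,c=cv2.connectedComponentsWithStats(m.astype(np.uint8)); return [(s[i].tolist(),c[i].round(1).tolist()) for i in range(1,n) if s[i,4]>5]
E
python3 - <<'E'
from cell import ctrl
from h import *
D={n:ctrl.read_camera(n) for n in("top","scene")}
box={"top":(195,245,135,265),"scene":(160,275,165,250)}
for n,d in D.items():
    c=d["color"].astype(int); y0,y1,x0,x1={"top":(140,225,195,265),"scene":(165,270,160,262)}[n]
    k=c[y0:y1,x0:x1]
    print(n,(x0,y0),"dark",blobs(k.max(2)<45)); print("yel",blobs((k[...,0]-k[...,2]>40))); print("blue",blobs((k[...,2]-k[...,0]>40)))
    s=8 if n=="top" else 6
    cv2.imwrite(f"pics/{n}z.png",cv2.resize(k[:,:,::-1].astype(np.uint8),None,fx=s,fy=s,interpolation=cv2.INTER_CUBIC)[:600])
d=D["top"]
E
cd pics; python3 -c "
import cv2,numpy as np
a=cv2.imread('topz.png');b=cv2.imread('scenez.png');a=cv2.resize(a,(400,int(a.shape[0]*400/a.shape[1])));b=cv2.resize(b,(400,int(b.shape[0]*400/b.shape[1])))
print(a.shape,b.shape)
o=np.zeros((max(a.shape[0],b.shape[0]),800,3),np.uint8);o[:a.shape[0],:400]=a;o[:b.shape[0],400:]=b;cv2.imwrite('both.png',o)"
```

```text
top (195, 140) dark [([11, 8, 3, 3, 6], [11.7, 8.8]), ([21, 24, 9, 5, 20], [24.6, 26.2]), ([44, 27, 16, 17, 185], [51.7, 35.1]), ([14, 29, 7, 9, 36], [17.0, 33.4]), ([22, 57, 10, 6, 14], [27.6, 60.4])]
yel [([52, 28, 2, 4, 7], [52.6, 29.7])]
blue [([17, 10, 31, 28, 319], [32.1, 23.1]), ([47, 41, 8, 4, 9], [50.6, 42.8])]
scene (160, 165) dark [([14, 0, 15, 19, 79], [21.1, 8.1]), ([58, 8, 16, 18, 212], [65.8, 16.5]), ([34, 46, 3, 4, 6], [35.5, 47.0]), ([35, 53, 9, 17, 100], [39.2, 60.9])]
yel [([61, 9, 3, 3, 6], [62.0, 9.8])]
blue [([22, 23, 52, 24, 515], [47.2, 33.5])]
(428, 400, 3) (392, 400, 3)
```

View pics/both.png

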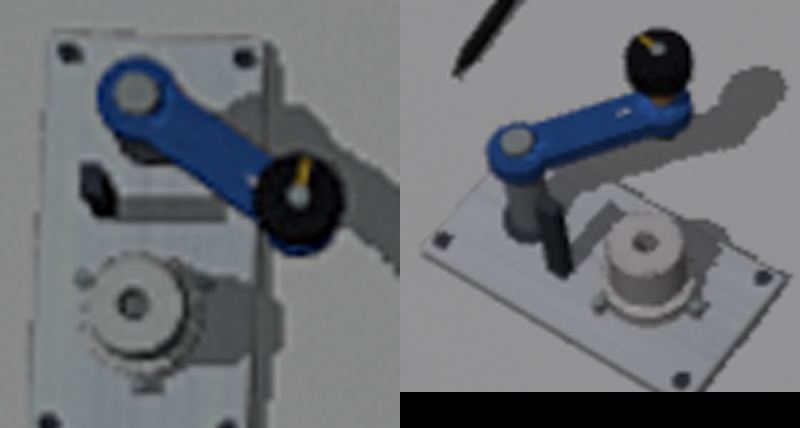

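The left half is the top view: pivot cap at (137,93), knob top at (299,195) and die hole at (134,306), with the stop post beside the arm's home position. The right half is the scene view: pivot at (517,141), knob top at (658,47) and die hole at (646,241).

```bash
python3 - <<'E'
from cell import ctrl
from h import *
a=ctrl.read_camera("top");b=ctrl.read_camera("scene")
P={}
for n,u,v,z in(("knobtop",(247.0,173.8),(225.5,176.7),.127),("pivot",(218.7,156),(189.5,200.7),.090),("die",(218.2,193.3),(222.5,226.2),.058)):
    t,e=tri(ray(a,*u),ray(b,*v)); p=onz(a,*u,z); q=onz(b,*v,z); P[n]=(p+q)/2; print(n,t.round(4),round(e,4),p.round(4),q.round(4))
k,p,d=P["knobtop"],P["pivot"],P["die"]
f=lambda x:(np.linalg.norm(x[:2]-p[:2]).round(4),np.degrees(np.arctan2(*(x-p)[1::-1])).round(1))
print(f(k),f(d))
y=onz(a,247.6,169.7,.127); print("stripe dir",np.degrees(np.arctan2(*(y-onz(a,247.0,173.8,.127))[1::-1])))
E
```

```text
knobtop [ 0.5461 -0.0641  0.1277] 0.0008 [ 0.5459 -0.0643  0.127 ] [ 0.5469 -0.0645  0.127 ]
pivot [0.5987 0.0031 0.0855] 0.0013 [0.5971 0.0025 0.09  ] [0.5968 0.0059 0.09  ]
die [0.5125 0.008  0.0564] 0.0015 [0.5117 0.0076 0.058 ] [0.5126 0.0092 0.058 ]
(np.float64(0.0852), np.float64(-126.4)) (np.float64(0.0849), np.float64(177.2))
stripe dir -9.451074213120929
```

Emit:
apply_moves(
  rows=[
    {"offset":[0.734,-0.53,0],"rot":[0,0,-1]},
    {"offset":[0.734,-0.53,0],"rot":[0,0,1]},
    {"offset":[0.734,-0.53,0],"rot":[0,0,0]},
    {"offset":[0.734,-0.53,0],"rot":[0,0,0]},
    {"offset":[0.734,-0.53,0],"rot":[0,0,0]},
    {"offset":[0.734,-0.53,0],"rot":[0,0,0]},
    {"offset":[0.734,-0.53,0],"rot":[0,0,0]},
    {"offset":[0.734,-0.53,0],"rot":[0,0,0]},
    {"offset":[0.734,-0.53,0],"rot":[0,0,0]},
    {"offset":[0.734,-0.53,0],"rot":[0,0,0]},
    {"offset":[0.734,-0.53,0],"rot":[0,0,0]},
    {"offset":[0.734,-0.53,0],"rot":[0,0,0]},
    {"offset":[0.734,-0.53,0],"rot":[0,0,0]},
    {"offset":[0.734,-0.53,0],"rot":[0,0,0]},
    {"offset":[0.734,-0.53,0],"rot":[0,0,0]},
    {"offset":[0.734,-0.53,0],"rot":[0,0,0]},
  ],
  claw=60,
  squeeze=60,
)

```text
clock: 1.9
ee_pos: [0.5439, -0.0613, 0.2393]
tcp_rot: [3.142, -0.0, 0.43]
wrist_force: [0.7, -0.7, -0.0]
gripper_width: 0.0603
finger_force: 0.0
```

```bash
python3 - <<'E'
from cell import ctrl
import numpy as np
s=ctrl.state(); print({k:np.round(v,3).tolist() for k,v in s.items()})
E
```

```text
{'clock': 1.9, 'joints': [0.332, 0.296, -0.332, 1.8, 0.109, 1.063, -1.181], 'joint_velocities': [-0.522, 0.26, -0.155, -0.323, 0.131, 0.089, -0.708], 'joint_torque': [5.788, -75.557, -3.824, -39.009, -0.549, -0.234, 2.286], 'ee_pos': [0.544, -0.061, 0.239], 'tcp_rot': [3.142, -0.0, 0.43], 'wrist_force': [0.705, -0.704, -0.045], 'wrist_torque': [-0.049, 0.012, 0.055], 'finger_force': 0.0, 'gripper_width': 0.06}
```

Emit:
apply_moves(
  rows=[
    {"offset":[0,0,0.08],"rot":[0,0,-1]},
    {"offset":[0,0,0.08],"rot":[0,0,-1]},
    {"offset":[0,0,0.08],"rot":[0,0,-1]},
    {"offset":[0,0,0.08],"rot":[0,0,-1]},
    {"offset":[0,0,0.08],"rot":[0,0,-1]},
    {"offset":[0,0,0.08],"rot":[0,0,-1]},
    {"offset":[0,0,0.08],"rot":[0,0,-1]},
    {"offset":[0,0,0.08],"rot":[0,0,-1]},
    {"offset":[0,0,0.08],"rot":[0,0,-1]},
    {"offset":[0,0,0.08],"rot":[0,0,-1]},
    {"offset":[0,0,0.08],"rot":[0,0,-1]},
    {"offset":[0,0,0.08],"rot":[0,0,-1]},
    {"offset":[0,0,0.08],"rot":[0,0,-1]},
    {"offset":[0,0,0.08],"rot":[0,0,-1]},
    {"offset":[0,0,0.08],"rot":[0,0,-1]},
    {"offset":[0,0,0.08],"rot":[0,0,-1]},
    {"offset":[0,0,0.08],"rot":[0,0,-1]},
    {"offset":[0,0,0.08],"rot":[0,0,-1]},
    {"offset":[0,0,0.08],"rot":[0,0,-1]},
    {"offset":[0,0,0.08],"rot":[0,0,-1]},
  ],
)

```text
clock: 3.9
ee_pos: [0.5433, -0.0627, 0.1751]
tcp_rot: [-3.141, -0.0, 2.179]
wrist_force: [-0.2, -0.1, 0.1]
gripper_width: 0.0602
finger_force: 0.0
```

Emit:
apply_moves(
  rows=[
    {"offset":[0,0,0],"rot":[0,0,-1]},
    {"offset":[0,0,0],"rot":[0,0,-1]},
    {"offset":[0,0,0],"rot":[0,0,-1]},
    {"offset":[0,0,0],"rot":[0,0,-1]},
    {"offset":[0,0,0],"rot":[0,0,-1]},
    {"offset":[0,0,0],"rot":[0,0,-1]},
    {"offset":[0,0,0],"rot":[0,0,-1]},
    {"offset":[0,0,0],"rot":[0,0,-1]},
    {"offset":[0,0,0],"rot":[0,0,-1]},
    {"offset":[0,0,0],"rot":[0,0,-1]},
    {"offset":[0,0,0],"rot":[0,0,-1]},
    {"offset":[0,0,0],"rot":[0,0,-1]},
    {"offset":[0,0,0],"rot":[0,0,-1]},
    {"offset":[0,0,0],"rot":[0,0,-1]},
    {"offset":[0,0,0],"rot":[0,0,-1]},
    {"offset":[0,0,0],"rot":[0,0,-1]},
    {"offset":[0,0,0],"rot":[0,0,0]},
    {"offset":[0,0,0],"rot":[0,0,0]},
  ],
)

```text
clock: 5.7
ee_pos: [0.5433, -0.0627, 0.1752]
tcp_rot: [3.141, -0.0, -2.715]
wrist_force: [-0.7, -0.1, 1.5]
gripper_width: 0.0603
finger_force: 0.0
```

```bash
python3 - <<'E'
from cell import ctrl
import numpy as np,cv2
from h import *
d=ctrl.read_camera("wrist"); cv2.imwrite("pics/w1.png",d["color"][:,:,::-1])
k=d["color"]; print([b for b in blobs(k.max(2)<45) if b[0][4]>200])
s=ctrl.state(); print(s["joints"].round(3) if hasattr(s["joints"],'round') else s["joints"],s["ee_pos"],s["tcp_rot"])
print(d["extrinsics"].round(3))
E
```

```text
[([484, 83, 28, 13, 307], [498.3, 89.1]), ([306, 164, 35, 33, 335], [318.0, 175.2]), ([229, 180, 50, 60, 1933], [253.4, 211.8]), ([0, 191, 512, 193, 40192], [259.8, 330.7])]
[ 0.787  0.517 -0.938  1.848  0.485  1.025  1.647] [ 0.54330252 -0.06271566  0.17525878] [ 3.14152596e+00 -6.13141640e-05 -2.71456095e+00]
[[-0.414 -0.865 -0.283  0.47 ]
 [ 0.91  -0.394 -0.129 -0.097]
 [ 0.    -0.311  0.95   0.311]
 [ 0.     0.     0.     1.   ]]
```

View pics/w1.png

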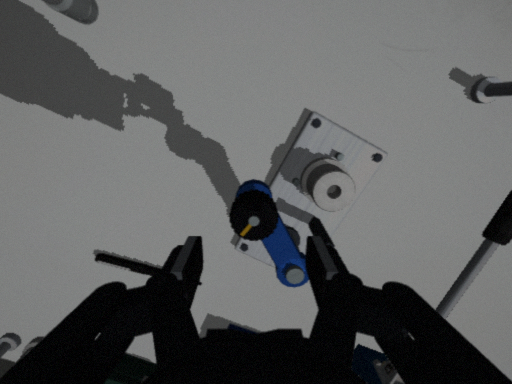

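The wrist view shows the knob top centred near (254,221), about midway between the fingers at 195 and 315. The pivot cap is at (293,274) and the die at (334,190).

```bash
python3 - <<'E'
from cell import ctrl
import numpy as np,cv2
from h import *
d=ctrl.read_camera("wrist"); s=ctrl.state()
k=onz(d,254,221,.127);p=onz(d,293,274,.09);e=onz(d,334,190,.058);print(k,p,e,np.linalg.norm((k-p)[:2]),np.linalg.norm((e-p)[:2]))
a=s["tcp_rot"][2]; t=np.array([.5464,-.0644])
for q in(t,k[:2],(t+k[:2])/2):
  v=q-s["ee_pos"][:2]; print((v@[np.cos(a),np.sin(a)]/.04).round(3),(v@[np.sin(a),-np.cos(a)]/.04).round(3))
E
```

```text
[ 0.54552917 -0.06243738  0.127     ] [0.59573991 0.00180428 0.09      ] [0.51034087 0.00872201 0.058     ] 0.08153593296059157 0.08567876081508538
-0.052 -0.072
-0.053 -0.019
-0.052 -0.046
```

Emit:
apply_moves(
  rows=[
    {"offset":[-0.05,-0.045,0],"rot":[0,0,0]},
    {"offset":[0,0,0.35],"rot":[0,0,0]},
    {"offset":[0,0,0.35],"rot":[0,0,0]},
    {"offset":[0,0,0.35],"rot":[0,0,0]},
    {"offset":[0,0,0.35],"rot":[0,0,0]},
    {"offset":[0,0,0.35],"rot":[0,0,0]},
    {"offset":[0,0,0],"rot":[0,0,0]},
  ],
)

```text
clock: 6.5
ee_pos: [0.5449, -0.0633, 0.1031]
tcp_rot: [3.14, -0.002, -2.712]
wrist_force: [-0.1, -0.6, 0.6]
gripper_width: 0.0599
finger_force: 0.0
```

Emit:
apply_moves(
  rows=[
    {"offset":[0,0,0],"rot":[0,0,0]},
    {"offset":[0,0,0],"rot":[0,0,0]},
    {"offset":[0,0,0],"rot":[0,0,0]},
    {"offset":[0,0,0],"rot":[0,0,0]},
    {"offset":[0,0,0],"rot":[0,0,0]},
    {"offset":[0,0,0],"rot":[0,0,0]},
    {"offset":[0,0,0],"rot":[0,0,0]},
  ],
  claw=20,
  squeeze=50,
)

```text
clock: 7.2
ee_pos: [0.5463, -0.0632, 0.1058]
tcp_rot: [-3.141, 0.001, -2.712]
wrist_force: [-0.1, 3.5, 7.3]
gripper_width: 0.0344
finger_force: 49.8
```

```bash
cat > st.py <<'E'
from cell import ctrl
import numpy as np
s=ctrl.state()
for k in("clock","joints","ee_pos","tcp_rot","wrist_force","wrist_torque","gripper_width","finger_force"): print(k,np.round(s[k],4).tolist())
E
python3 st.py
```

```text
clock 7.2
joints [0.7231, 0.6117, -0.8628, 1.89, 0.5845, 0.9118, 1.5764]
ee_pos [0.5463, -0.0632, 0.1058]
tcp_rot [-3.1412, 0.001, -2.7117]
wrist_force [-0.1483, 3.4635, 7.2507]
wrist_torque [0.5197, -0.0724, 0.0769]
gripper_width 0.0344
finger_force 49.8227
```

Emit:
apply_moves(
  rows=[
    {"offset":[0.078,0.156,0],"rot":[0,0,0.94]},
    {"offset":[0.078,0.156,0],"rot":[0,0,0.94]},
    {"offset":[0.078,0.156,0],"rot":[0,0,0.94]},
    {"offset":[0.078,0.156,0],"rot":[0,0,0.94]},
    {"offset":[0.078,0.156,0],"rot":[0,0,0.94]},
    {"offset":[0.078,0.156,0],"rot":[0,0,0.94]},
    {"offset":[0.078,0.156,0],"rot":[0,0,0.94]},
    {"offset":[0.078,0.156,0],"rot":[0,0,0.94]},
    {"offset":[0.078,0.156,0],"rot":[0,0,0.94]},
    {"offset":[0.078,0.156,0],"rot":[0,0,0.94]},
    {"offset":[0.078,0.156,0],"rot":[0,0,0.94]},
    {"offset":[0,0,0],"rot":[0,0,0]},
    {"offset":[0,0,0],"rot":[0,0,0]},
  ],
)

```text
clock: 8.5
ee_pos: [0.5121, 0.0026, 0.1058]
tcp_rot: [3.141, 0.001, 2.672]
wrist_force: [2.9, 3.9, 6.6]
gripper_width: 0.0342
finger_force: 49.9
```

```bash
python3 st.py
```

```text
clock 8.5
joints [0.4945, 0.4846, -0.6852, 1.9861, 0.4183, 0.8117, 0.673]
ee_pos [0.5121, 0.0026, 0.1058]
tcp_rot [3.1405, 0.0013, 2.6717]
wrist_force [2.9069, 3.9434, 6.5521]
wrist_torque [0.7256, -0.5563, -0.0596]
gripper_width 0.0342
finger_force 49.9483
```

Emit:
apply_moves(
  rows=[
    {"offset":[0.04,0.09,0],"rot":[0,0,0.54]},
    {"offset":[0.02,0.046,0],"rot":[0,0,0.27]},
    {"offset":[0,0,0],"rot":[0,0,0]},
  ],
)

```text
clock: 8.8
ee_pos: [0.5122, 0.0076, 0.1057]
tcp_rot: [-3.141, 0.001, 2.6]
wrist_force: [0.4, -1.2, 9.3]
gripper_width: 0.0343
finger_force: 50.2
```

Emit:
apply_moves(
  rows=[
    {"offset":[0.02,0.046,0],"rot":[0,0,0]},
    {"offset":[0,0,0],"rot":[0,0,0]},
  ],
)

```text
clock: 9.0
ee_pos: [0.5123, 0.0093, 0.1056]
tcp_rot: [-3.141, 0.001, 2.6]
wrist_force: [-1.2, -3.3, 11.0]
gripper_width: 0.0342
finger_force: 50.3
```

Emit:
apply_moves(
  rows=[
    {"offset":[0.02,0.046,0],"rot":[0,0,0]},
    {"offset":[0,0,0],"rot":[0,0,0]},
  ],
)

```text
clock: 9.2
ee_pos: [0.5124, 0.0101, 0.1055]
tcp_rot: [-3.139, 0.001, 2.599]
wrist_force: [-3.1, -9.1, 13.5]
gripper_width: 0.0343
finger_force: 50.7
```

```bash
python3 st.py
```

```text
clock 9.2
joints [0.4646, 0.482, -0.6682, 1.9842, 0.4102, 0.812, 0.5917]
ee_pos [0.5124, 0.0101, 0.1055]
tcp_rot [-3.1393, 0.0007, 2.5993]
wrist_force [-3.0996, -9.1146, 13.5141]
wrist_torque [-2.3193, 0.6857, -0.0738]
gripper_width 0.0343
finger_force 50.7336
```

Emit:
apply_moves(
  rows=[
    {"offset":[0.01,0.023,-0.01],"rot":[0,0,0]},
    {"offset":[0,0,0.001],"rot":[0,0,1]},
    {"offset":[0,0,0.001],"rot":[0,0,1]},
    {"offset":[0,0,0.001],"rot":[0,0,1]},
    {"offset":[0,0,0.001],"rot":[0,0,1]},
    {"offset":[0,0,0.001],"rot":[0,0,1]},
    {"offset":[0,0,0.001],"rot":[0,0,1]},
    {"offset":[0,0,0.001],"rot":[0,0,1]},
    {"offset":[0,0,0.001],"rot":[0,0,1]},
    {"offset":[0,0,0.001],"rot":[0,0,1]},
  ],
)

```text
clock: 10.2
ee_pos: [0.5121, 0.0106, 0.1053]
tcp_rot: [-3.14, 0.002, 1.81]
wrist_force: [-2.3, -12.2, 7.7]
gripper_width: 0.0341
finger_force: 50.4
```

```bash
python3 st.py
```

```text
clock 10.2
joints [0.3206, 0.4414, -0.4875, 1.9888, 0.2917, 0.7805, -0.0979]
ee_pos [0.5121, 0.0106, 0.1053]
tcp_rot [-3.1397, 0.0021, 1.8098]
wrist_force [-2.279, -12.1503, 7.7473]
wrist_torque [-2.6987, 0.6374, 0.0322]
gripper_width 0.0341
finger_force 50.3675
```

Emit:
apply_moves(
  rows=[
    {"offset":[0,0,0.001],"rot":[0,0,1]},
    {"offset":[0,0,0.001],"rot":[0,0,1]},
    {"offset":[0,0,0.001],"rot":[0,0,1]},
    {"offset":[0,0,0.001],"rot":[0,0,1]},
  ],
)

```text
clock: 10.6
ee_pos: [0.5121, 0.0107, 0.1051]
tcp_rot: [-3.141, 0.002, 1.461]
wrist_force: [-1.0, -11.8, 7.7]
gripper_width: 0.0341
finger_force: 50.4
```

```bash
python3 st.py|egrep "tcp|wrist|joints"
```

```text
joints [0.2564, 0.4287, -0.4084, 1.991, 0.2426, 0.7698, -0.4047]
tcp_rot [-3.1406, 0.0024, 1.4608]
wrist_force [-1.0209, -11.8464, 7.701]
wrist_torque [-2.544, 0.4605, 0.0618]
```

Emit:
apply_moves(
  rows=[
    {"offset":[0,0,0.001],"rot":[0,0,1]},
    {"offset":[0,0,0.001],"rot":[0,0,1]},
    {"offset":[0,0,0.001],"rot":[0,0,1]},
    {"offset":[0,0,0.001],"rot":[0,0,1]},
  ],
)

```text
clock: 11.0
ee_pos: [0.5122, 0.0107, 0.1049]
tcp_rot: [-3.141, 0.002, 1.112]
wrist_force: [-0.6, -12.5, 5.7]
gripper_width: 0.0339
finger_force: 50.4
```

```bash
python3 st.py|egrep "tcp|wrist|joints"
```

```text
joints [0.1921, 0.4185, -0.3299, 1.9932, 0.1951, 0.761, -0.7126]
tcp_rot [-3.1415, 0.0025, 1.1116]
wrist_force [-0.6287, -12.4759, 5.6573]
wrist_torque [-2.6198, 0.319, 0.0392]
```

Emit:
apply_moves(
  rows=[
    {"offset":[0,0,0.001],"rot":[0,0,1]},
    {"offset":[0,0,0.001],"rot":[0,0,1]},
    {"offset":[0,0,0.001],"rot":[0,0,1]},
  ],
)

```text
clock: 11.3
ee_pos: [0.5122, 0.0107, 0.1048]
tcp_rot: [3.141, 0.002, 0.85]
wrist_force: [-1.1, -11.7, 4.4]
gripper_width: 0.0346
finger_force: 50.4
```

```bash
python3 st.py|egrep "tcp|wrist|joints"
```

```text
joints [0.1437, 0.4125, -0.2713, 1.9949, 0.1603, 0.7555, -0.9441]
tcp_rot [3.1411, 0.0024, 0.8499]
wrist_force [-1.142, -11.7147, 4.3801]
wrist_torque [-2.7036, 0.2134, 0.0591]
```

Emit:
apply_moves(
  rows=[
    {"offset":[0,0,0.001],"rot":[0,0,1]},
    {"offset":[0,0,0.001],"rot":[0,0,1]},
    {"offset":[0,0,0.001],"rot":[0,0,1]},
  ],
)

```text
clock: 11.6
ee_pos: [0.5122, 0.0107, 0.1046]
tcp_rot: [3.14, 0.002, 0.588]
wrist_force: [-1.5, -12.3, 5.2]
gripper_width: 0.0347
finger_force: 50.5
```

```bash
python3 st.py|egrep "tcp|wrist|joints"; python3 - <<'E'
from cell import ctrl
import cv2,numpy as np
a=ctrl.read_camera("top")["color"][140:225,185:265,::-1];b=ctrl.read_camera("wrist")["color"][100:,100:420,::-1]
b=cv2.resize(b,(400,355));a=cv2.resize(a,(400,425),interpolation=cv2.INTER_CUBIC)
o=np.zeros((425,800,3),np.uint8);o[:,:400]=a;o[:355,400:]=b;cv2.imwrite("pics/c2.png",o)
E
```

```text
joints [0.0953, 0.4077, -0.2129, 1.9966, 0.1261, 0.7509, -1.1758]
tcp_rot [3.1404, 0.0022, 0.5881]
wrist_force [-1.481, -12.2765, 5.1901]
wrist_torque [-2.7525, 0.2471, 0.248]
```

View pics/c2.png

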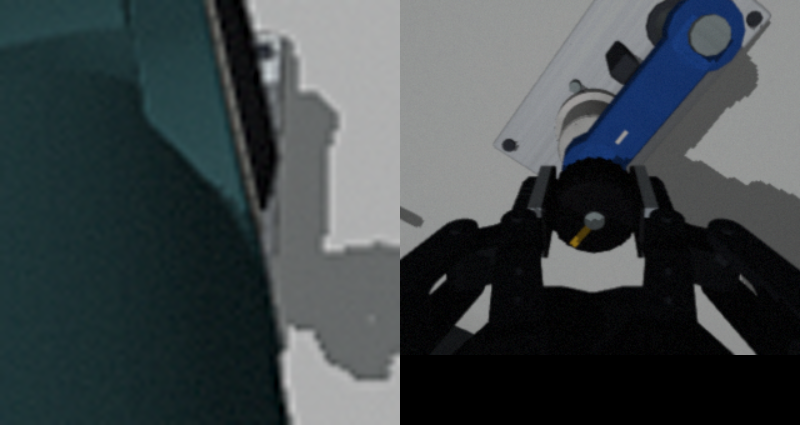

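The top view is blocked by the robot. The wrist view shows the knob held between the pads at about (594,205), its stripe at (580,237), and the arm lying over the die. Torque is starting to rise.

Emit:
apply_moves(
  rows=[
    {"offset":[0,0,0],"rot":[0,0,1]},
  ],
)

```text
clock: 11.8
ee_pos: [0.5123, 0.0109, 0.1047]
tcp_rot: [3.14, 0.002, 0.505]
wrist_force: [1.9, -9.9, 4.1]
gripper_width: 0.0342
finger_force: 51.8
```

```bash
python3 st.py|egrep "tcp|wrist|joints"
```

```text
joints [0.0797, 0.4063, -0.1945, 1.997, 0.1153, 0.7493, -1.2498]
tcp_rot [3.1401, 0.0016, 0.505]
wrist_force [1.8983, -9.9288, 4.0656]
wrist_torque [-2.1819, -0.5684, 1.1267]
```

Emit:
apply_moves(
  rows=[
    {"offset":[0,0,0],"rot":[0,0,1]},
  ],
)

```text
clock: 11.9
ee_pos: [0.5132, 0.0113, 0.1049]
tcp_rot: [3.14, -0.0, 0.415]
wrist_force: [9.1, -7.5, -0.7]
gripper_width: 0.0344
finger_force: 51.6
```

```bash
python3 st.py|egrep "tcp|wrist|joints"
```

```text
joints [0.0629, 0.4051, -0.1749, 1.9968, 0.1035, 0.7469, -1.3295]
tcp_rot [3.1397, -0.0004, 0.4154]
wrist_force [9.1484, -7.5324, -0.7012]
wrist_torque [-1.5391, -2.0962, 1.0703]
```

```bash
cat > stripe.py <<'E'
from cell import ctrl
from h import *
d=ctrl.read_camera("wrist"); s=ctrl.state(); c=d["color"].astype(int)
x0,y0=220,225; k=c[y0:320,x0:300]
m=(k[...,0]-k[...,2]>35)&(k[...,0]-k[...,1]>8); v,u=np.nonzero(m)
g=(k.min(2)>75)&(k.max(2)-k.min(2)<25)
b=[x for x in blobs(g)]
print("yel",m.sum(),u.mean()+x0,v.mean()+y0,"grey",[(x[0][4],x[1][0]+x0,x[1][1]+y0) for x in b][:8])
pts=np.array([onz(d,a+x0,e+y0,.1255)[:2] for a,e in zip(u,v)])
vx,vy,_,_=cv2.fitLine(pts.astype(np.float32),cv2.DIST_L2,0,.0001,.0001).ravel()
w=pts.mean(0)-np.array(s["ee_pos"][:2])
print("line deg",np.degrees(np.arctan2(vy,vx)),"from tcp deg",np.degrees(np.arctan2(w[1],w[0])),np.linalg.norm(w),"yaw",np.degrees(s["tcp_rot"][2]))
cs=[x for x in b if 40<x[0][4]<400]
for x in cs:
    q=onz(d,x[1][0]+x0,x[1][1]+y0,.1255)[:2]; w=pts.mean(0)-q; print("from cap",q,np.degrees(np.arctan2(w[1],w[0])),np.linalg.norm(w))
cv2.imwrite("pics/str.png",cv2.resize(k[:,:,::-1].astype(np.uint8),None,fx=5,fy=5))
E
python3 stripe.py; python3 st.py|egrep "tcp|wrist"
```

```text
yel 116 246.14655172413794 291.65517241379314 grey [(130, 225.5, 231.4), (95, 292.6, 229.6), (13, 281.9, 237.2), (29, 297.4, 269.4), (1634, 255.4, 307.9)]
line deg -3.7878191 from tcp deg -170.0007289834305 0.013079127375151225 yaw 23.461144482482535
from cap [0.52817521 0.03179712] -140.68567860118827 0.03567234251070723
from cap [0.54191405 0.00296257] 171.4247993958972 0.04180521841661071
tcp_rot [3.1396, -0.0012, 0.4095]
wrist_force [8.3659, -8.7933, -1.5122]
wrist_torque [-1.9867, -1.6442, 1.1886]
```

View pics/str.png

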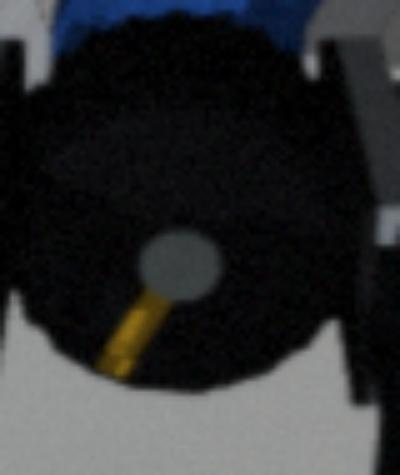

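The stripe runs from the cap at (180,265) to (115,370), a world heading of about 176°. That lies along the home arm and matches the roughly 118° of screw turned, and the torque plateau at 1.1 N m confirms it is seated. Next is the quarter turn back.

Emit:
apply_moves(
  rows=[
    {"offset":[0,0,-0.0014],"rot":[0,0,-1]},
    {"offset":[0,0,-0.0014],"rot":[0,0,-1]},
    {"offset":[0,0,-0.0014],"rot":[0,0,-1]},
    {"offset":[0,0,-0.0014],"rot":[0,0,-1]},
    {"offset":[0,0,-0.0014],"rot":[0,0,-1]},
    {"offset":[0,0,-0.0014],"rot":[0,0,-1]},
    {"offset":[0,0,-0.0014],"rot":[0,0,-1]},
    {"offset":[0,0,-0.0014],"rot":[0,0,-1]},
    {"offset":[0,0,-0.0014],"rot":[0,0,-1]},
    {"offset":[0,0,-0.0014],"rot":[0,0,-1]},
    {"offset":[0,0,-0.0014],"rot":[0,0,-1]},
    {"offset":[0,0,-0.0014],"rot":[0,0,-1]},
    {"offset":[0,0,-0.0014],"rot":[0,0,-1]},
    {"offset":[0,0,-0.0014],"rot":[0,0,-1]},
    {"offset":[0,0,-0.0014],"rot":[0,0,-1]},
    {"offset":[0,0,-0.0014],"rot":[0,0,-1]},
    {"offset":[0,0,-0.0014],"rot":[0,0,-1]},
    {"offset":[0,0,0],"rot":[0,0,0]},
    {"offset":[0,0,0],"rot":[0,0,0]},
  ],
)

```text
clock: 13.85
ee_pos: [0.5114, 0.0119, 0.1054]
tcp_rot: [-3.139, 0.0, 1.902]
wrist_force: [-5.9, -4.7, 8.7]
gripper_width: 0.0344
finger_force: 52.0
```

```bash
python3 st.py; python3 stripe.py
```

```text
clock 13.85
joints [0.3363, 0.4448, -0.5091, 1.9888, 0.3024, 0.7844, -0.0171]
ee_pos [0.5114, 0.0119, 0.1054]
tcp_rot [-3.1388, 0.0002, 1.902]
wrist_force [-5.891, -4.7407, 8.7324]
wrist_torque [-1.0025, 1.6182, -0.0006]
gripper_width 0.0344
finger_force 51.9951
yel 126 244.0873015873016 292.6666666666667 grey [(6, 228.0, 225.5), (7, 297.7, 267.4), (152, 253.7, 279.2), (686, 279.0, 308.3), (63, 239.3, 305.5), (16, 247.6, 318.6)]
line deg 79.702065 from tcp deg -93.31583067635209 0.014697664346346947 yaw 108.96631941405643
from cap [0.51264788 0.00668627] -102.2305737722902 0.009636925913558437
from cap [ 0.51077463 -0.0112348 ] 91.13393142100857 0.008504540718093064
```

View pics/str.png

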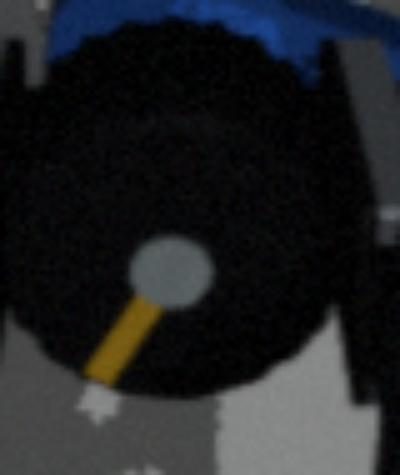

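The stripe now points to (105,370) in the crop, a turn of about 84–85° from seated, so 6° more is needed. I'll also add a light press against the arm stop.

Emit:
apply_moves(
  rows=[
    {"offset":[0.035,0.012,-0.0014],"rot":[0,0,-0.6]},
    {"offset":[0,0,0],"rot":[0,0,-0.6]},
    {"offset":[0,0,0],"rot":[0,0,0]},
    {"offset":[0,0,0],"rot":[0,0,0]},
    {"offset":[0,0,0],"rot":[0,0,0]},
  ],
)

```text
clock: 14.4
ee_pos: [0.5112, 0.0123, 0.1054]
tcp_rot: [-3.138, 0.001, 2.006]
wrist_force: [-7.2, -10.8, 10.6]
gripper_width: 0.0343
finger_force: 52.2
```

```bash
python3 st.py; python3 stripe.py; python3 - <<'E'
from cell import ctrl
from h import *
d=ctrl.read_camera("wrist"); cv2.imwrite("pics/w9.png",d["color"][:,:,::-1])
E
```

```text
clock 14.4
joints [0.3529, 0.4493, -0.5318, 1.9882, 0.3185, 0.7889, 0.0714]
ee_pos [0.5112, 0.0123, 0.1054]
tcp_rot [-3.1376, 0.0009, 2.0057]
wrist_force [-7.228, -10.7812, 10.5622]
wrist_torque [-2.4455, 1.8907, 0.0463]
gripper_width 0.0343
finger_force 52.2204
yel 126 243.62698412698413 293.5238095238095 grey [(22, 288.8, 226.0), (148, 253.3, 280.1), (981, 268.6, 310.5), (53, 227.8, 300.6)]
line deg 84.494255 from tcp deg -87.81432742533832 0.01522918747795555 yaw 114.91450005102458
from cap [0.51291983 0.00670465] -96.49667737222502 0.00965893579169732
from cap [ 0.5061398  -0.01045473] 53.055926133759506 0.00946228157618713
```

View pics/w9.png

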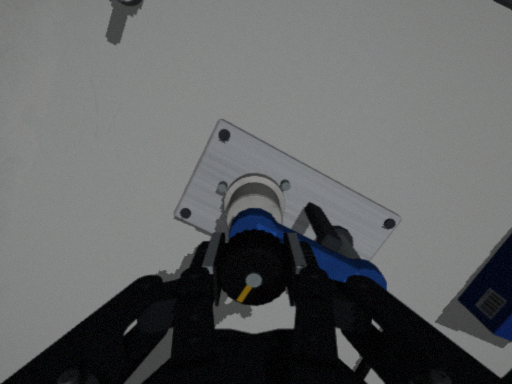

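The final view shows the knob gripped at (253,268), with the arm over the die and against its stop post (10.8 N contact). The stripe is at (244,293), about 90° back from seated (88–91° by two measures).

```bash
python3 -c "
from cell import ctrl
print(ctrl.finish_job())"
```

```text
the job is handed in; nothing more can be done
None
```

The job is handed in: the clamp arm is against its stop over the die, and the thumbscrew was seated at about 1.1 N m, then backed off about a quarter turn (88–91° measured). The knob is still gripped, and the plunger and vials were not touched.

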